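Free the paint box's mixing palette and lay it out

ROBOT

A 6-joint arm with a two-finger parallel gripper is mounted at the origin on the work surface. World frame = base frame: x ahead of the robot, y to its left, z up, the work surface at z = 0. Lengths are in m, angles in rad, forces in N, time in s.
With the tool pointing down it reaches from about 0.325 to 0.9 m from the base axis. Payload 6.1 kg.
Tool frame: the origin (TCP) lies midway between the tips of the shut fingers; the grasp point (between the pads) lies 19 mm behind it; z points along the fingers, y is the line along which they close (so a half turn about z gives the same grasp; the last joint's range is limited). The gripper opens to 85 mm and grips with 20 to 120 N. Pads are 22 mm wide; open, the fingers measure 114 mm over their backs; the gripper's body (76 mm by 85 mm) begins 54 mm behind the grasp point. The pads swing forward as they close: fully open they stand 13 mm farther back than shut.
Start: joints at [-1.383, 0.22, 1.526, -0, 1.395, -0.126], TCP at [0.193, -0.594, 0.231] pointing down, gripper open.
Joint ranges: [-2.98, 2.98], [-0.91, 2.08], [0.09, 2.57], [-1.24, 4.39], [0.2, 2.65], [-2.68, 2.68]. Speed limits (rad/s): [2.57, 2.57, 3.01, 3.14, 3.14, 3.14].

INTERFACE

Orientations are given as [roll, pitch, yaw] about the fixed x, y, z axes, in that order (R = Rz(yaw) Ry(pitch) Rx(roll)).
In Python, from plant import movep, move_l, set_joints, gripper_to, hold, inverse_kinematics, observe, get_image, get_calibration, Unreachable, job_done gives the robot as it stands. Calls block until the motion is done:
- movep(position, orientation): joint-space move of the TCP to a pose.
- move_l(position, feed=0.15, rotation=None, max_force=None): straight line of the TCP; rotation=None keeps the orientation; feed is the mean speed in m/s. With max_force (N) it stops when the force on the tool has changed by that much, and returns True; else False.
- set_joints(angles): joint-space move.
- gripper_to(opening, f_grip=None): finger opening in m; f_grip is the grip in N (None keeps the last); returns when the fingers have stopped.
- hold(seconds).
- inverse_kinematics(position, orientation): joint angles nearest the present ones, or None.
- observe(): the state.
- get_image(name): name is "side" or "top"; returns (picture, depth): 400x640x3 uint8, red, green, blue; 400x640 float32, m along the optical axis (not along the pixel's ray), 0 where there is no reading.
- get_calibration(name): a dict with "intrinsics" (3x3 intrinsics, pixels), "world_from_camera" (4x4, takes a point from camera to world coordinates). Camera axes: x right, y down, z forward; pixel columns grow to the right and rows downward; lengths in m; the calibration is good to about 2 mm. A picture is of the moment at which its call begins. get_calibration takes no time and is no camera call.
A pose or a line that the arm cannot do raises Unreachable and nothing moves.
- job_done(): hands the job in; it is judged then, once.
The state is a dict: "time_s": time; "q": joint angles; "joint_velocities": joint speeds; "joint_torque": joint torques, N m; "eef_pos": TCP position; "tcp_rot": TCP orientation; "ft_force": force on the tool from outside, world axes, zero at the start; "torque": the same for the moment, N m; "opening": finger opening in m; "grasp_force": force on a finger pad.
Only numpy, scipy, OpenCV 4.12 (cv2) and the standard library are available. Lean on these libraries where they do the work, as an engineer would, in place of code of your own. Each camera call takes 0.05 s, during which the arm holds its last target. There are 200 camera calls.

TASK

The white mixing palette in the paint box is held down in its frame by two brass turn buttons. Swing both buttons fully aside, right off the palette, and only then lift the palette out by its blue handle. Lay it down gently, without dropping it, flat and handle up in the middle of the green mat with its long side along the mat's long side, let go, leave both buttons aside, and leave the glass jar and the magnifier where they stand.

Things in the scene. Friction and masses are not known exactly. Their poses are not given: they have to be found in the camera images.
- paint_box: Open wooden paint box, fixed, 230 (x) by 236 (y) by 60 mm high; origin on the table under the centre of the palette's opening; z up. Box spans x -77 to +153 mm, y +-118 mm. +x points to two rows of capped pots (x +76 to +144 mm, tops 56 mm high) and the lid, folded back beyond them to x = +385 mm, under 65 mm high.
- opening (a point): Centre of the palette's opening, 60 mm up, level with its rim; the box's axes. Opening 111 (x) by 176 (y) mm; the palette lies in it on a ledge, its top flush with the rim. The two brass turn buttons pivot on the rim 101 mm from here: the left one at +y, the right one at -y.
- button_left (a joint): Turn button at the +y end (rad). 0: arm points to -y over the palette, covering 20 mm of its end; positive swings the tab to the box's +x (pots), negative to -x. Starts within 0.35 of 0, stops at +-1.75; about 1.57 either way lies along the frame; palette clear from 1.25. About 1.6 N at the tab turns it; it stays where left. Arm 10 mm wide, 62 to 68 mm above the table.
- button_right (a joint): The same for the turn button at the -y end. 0: arm points to +y, over the palette; positive swings the tab to the box's +x, negative to -x.
- button_left_tab (a point): On the left button's upright round tab (a pin 10 mm in diameter, 31 mm from the pivot, at the arm's end): on the pin's axis, 77 mm above the table, 9 mm below the pin's top (86 mm).
- button_right_tab (a point): The same on the right button's tab.
- palette_handle (a point): Loose white palette, 105 (x) by 170 (y) by 8 mm, 140 to 280 g; on top a blue bridge handle: bar 12 mm wide (x), 70 mm long (y), 28 to 43 mm above the underside, on two legs. This point: palette's centre, 25.5 mm above its underside (17.5 mm above the plate and below the bar's top). z up. About 3 mm play all round in the opening; there its underside is 52 mm above the table.
- palette: The same palette; origin at the centre of its underside, same axes.
- mat: Green silicone mixing mat fixed on the table, 200 (x) by 260 (y) by 4 mm. Origin: centre of its underside, at table height; y along its long side. Beyond it (+x) lie the jar and the blue cutting tile (140 by 100 by 6 mm, fixed, from 125 mm off).
- jar: Glass jar with a steel cap, 68 mm in diameter, 95 mm high, standing just beyond the mat; origin at the centre of its underside. Leave alone.
- magnifier: Chrome desk magnifier on a lever stand, 225 mm high, round foot 110 mm in diameter, the lens reaching 160 mm towards +x of the foot, at the table's left; origin under the foot. Leave alone.
Mind the look-alikes: they are no part of the job. Leave any purple or turquoise look-alike of the palette alone.

How it is judged:
On the way:
1. both turn buttons swung clear (1.25 rad or more, either way) while the palette still lies in its frame ((value of joint button_left above 1.25 rad or value of joint button_left below -1.25 rad) and (value of joint button_right above 1.25 rad or value of joint button_right below -1.25 rad) and z of palette_handle in the frame of paint_box below 0.0825 m and horizontal distance between palette_handle and paint_box below 0.008 m), for 0.2 s.
At the end, for the whole second after the job is handed in: The palette lies flat on the mat, handle up, at rest: centre within 30 mm (mat's x) and 45 mm (mat's y) of the mat's centre, lying on it within 4 mm in height and 0.06 rad of level, long sides parallel within 0.26 rad (15 degrees); both turn buttons still 1.25 rad or more aside (x of palette_handle in the frame of mat between -0.03 and 0.03 m and y of palette_handle in the frame of mat between -0.045 and 0.045 m and z of palette_handle in the frame of mat between 0.0255 and 0.0335 m and angle between palette_handle's own z axis and vertical below 0.06 rad and angle between the y axis of palette_handle and the y axis of mat, either way round below 0.26 rad and linear speed of palette below 0.02 m/s and (value of joint button_left above 1.25 rad or value of joint button_left below -1.25 rad) and (value of joint button_right above 1.25 rad or value of joint button_right below -1.25 rad)); the robot touches nothing.
It fails at once if the palette is dropped (moves faster than 0.7 m/s with no finger on it) (linear speed of palette above 0.7 m/s and contact force between the fingers and palette below 0.05 N).
It fails at once if the glass jar or the magnifier is moved more than 25 mm (distance of any of jar, magnifier from where it was at the start of the episode above 0.025 m).
It also fails if it takes over 70 s, if anything falls off the work surface, if the arm or the gripper's body presses on something with over 40 N, if the wrist force passes 120 N, or if a joint passes its speed limit or range.

## Working session

There is one attempt and no reset: what is moved stays moved. The work goes in short steps, each a Python script; the robot and the scene stay as the last script left them, time stands still between calls to the robot, and variables do not carry over. Pictures are saved under pics/ and viewed, at most 10 in all, crops included, and the job is handed in when it is done.

```bash
mkdir -p pics; ls; python3 - <<'E'
from plant import *
import cv2,numpy as np
for n in("top","side"):
    im,d=get_image(n); cv2.imwrite(f"pics/{n}0.png",cv2.cvtColor(im,cv2.COLOR_RGB2BGR)); np.save(f"pics/{n}0.npy",d)
    c=get_calibration(n); print(n,np.round(c["intrinsics"],1).tolist(),np.round(c["world_from_camera"],3).tolist())
s=observe();print(s["time_s"],s["tcp_rot"],s["eef_pos"])
E
```

```text
pics
top [[408.0, 0.0, 317.6], [0.0, 408.0, 204.2], [0.0, 0.0, 1.0]] [[-0.015, -0.987, 0.158, 0.339], [-1.0, 0.01, -0.028, 0.11], [0.026, -0.159, -0.987, 1.175], [0.0, 0.0, 0.0, 1.0]]
side [[400.2, 0.0, 320.6], [0.0, 400.2, 194.9], [0.0, 0.0, 1.0]] [[-0.95, -0.227, 0.215, 0.305], [-0.312, 0.661, -0.683, 0.772], [0.013, -0.716, -0.698, 0.785], [0.0, 0.0, 0.0, 1.0]]
0.1 [-3.13980525e+00 -2.54346865e-04  3.13813184e-01] [ 0.1928318  -0.59393408  0.23027386]
```

View pics/top0.png

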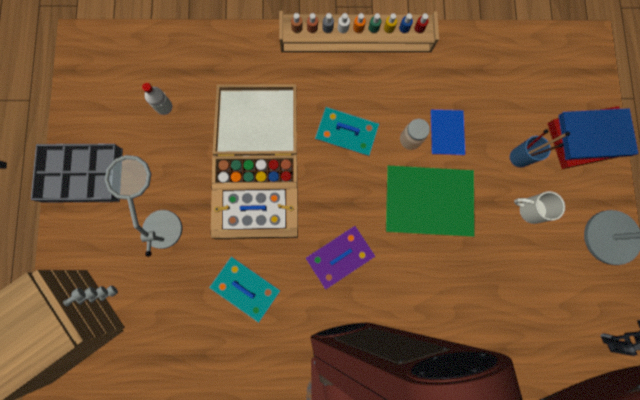

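View pics/side0.png

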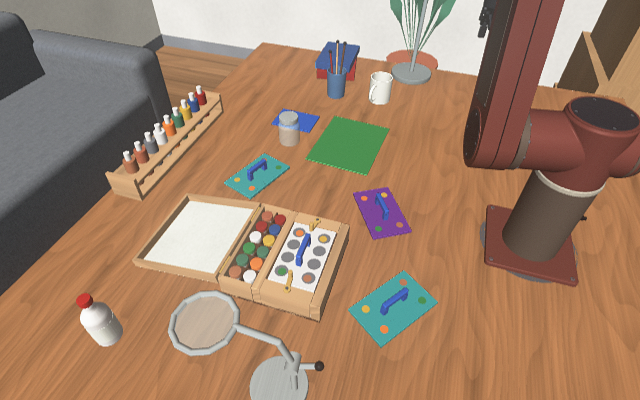

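The target is the white palette with the blue handle at top (253,209), side (303,250). The look-alikes are purple at top (340,257) and turquoise at (244,289) and (347,130). The mat is at (431,200), the jar at (415,133) and the magnifier foot at (162,229), with its lens at (128,177).

```bash
cat > h.py <<'E'
from plant import *
import cv2,numpy as np
def ray(n,uv,z):
    c=get_calibration(n);T=c["world_from_camera"];uv=np.atleast_2d(uv).astype(float)
    d=np.c_[uv,np.ones(len(uv))]@np.linalg.inv(c["intrinsics"]).T@T[:3,:3].T
    return T[:3,3]+d*((z-T[2,3])/d[:,2:])
def proj(n,p):
    c=get_calibration(n);T=c["world_from_camera"];q=(np.atleast_2d(p)-T[:3,3])@T[:3,:3]
    q=q@np.asarray(c["intrinsics"]).T;return q[:,:2]/q[:,2:]
def tri(uvt,uvs):
    P=[]
    for n in("top","side"):
        c=get_calibration(n);P.append(c["intrinsics"]@np.linalg.inv(c["world_from_camera"])[:3])
    X=cv2.triangulatePoints(P[0],P[1],np.float64(uvt).reshape(2,1),np.float64(uvs).reshape(2,1))
    return (X[:3]/X[3]).ravel()
def blob(n,im,cond,box):
    hsv=cv2.cvtColor(im,cv2.COLOR_RGB2HSV).astype(int);m=cond(*np.moveaxis(hsv,2,0)).astype(np.uint8)
    k=np.zeros_like(m);x0,y0,x1,y1=box;k[y0:y1,x0:x1]=1;m=m*k
    nn,l,st,ct=cv2.connectedComponentsWithStats(m);i=1+np.argmax(st[1:,4])
    pts=np.argwhere(l==i)[:,::-1];return pts,ct[i]
blue=lambda h,s,v:(h>100)&(h<125)&(s>120)
green=lambda h,s,v:(h>50)&(h<80)&(s>120)
E
python3 - <<'E'
from h import *
I={n:cv2.cvtColor(cv2.imread(f"pics/{n}0.png"),cv2.COLOR_BGR2RGB) for n in("top","side")}
def rect(n,pts,z):
    w=ray(n,pts,z)[:,:2].astype(np.float32)*1000; return [np.round(a,2) if not isinstance(a,float) else round(a,1) for a in cv2.minAreaRect(w)]
for n,b in(("top",(380,160,480,240)),("side",(300,110,395,180))):
    p,c=blob(n,I[n],green,b);print("mat",n,rect(n,p,.004),ray(n,c,.004))
for n,b in(("top",(235,200,275,220)),("side",(290,230,315,270))):
    p,c=blob(n,I[n],blue,b);print("handle",n,rect(n,p,.095),c,ray(n,c,.093))
for n,b in(("top",(215,180,292,235)),):
    p,c=blob(n,I[n],lambda h,s,v:(s<60)&(v>120),(215,187,292,235));print("plate",rect(n,p,.06))
a=cv2.resize(I["top"][175:245,205:305],None,fx=5.2,fy=5.2,interpolation=cv2.INTER_CUBIC)
b=cv2.resize(I["side"][205:325,255:355],None,fx=5.2,fy=5,interpolation=cv2.INTER_CUBIC)[:600]
b=cv2.resize(b,(280,330));a=cv2.resize(a,(520,364))
H=np.zeros((364,800,3),np.uint8);H[:,:520]=a;H[:330,520:]=b
cv2.imwrite("pics/crop.png",H[:,:,::-1])
for nm,uvb in(("mag foot",(162,229)),("lens",(128,177)),("jar",(415,140))):print(nm,ray("top",uvb,0.01 if nm!="lens" else .2))
E
```

```text
mat top [array([ 535.57, -252.77]), array([256.14, 195.72]), 86.2] [[ 0.53407754 -0.25264584  0.004     ]]
mat side [array([ 523.01, -227.5 ]), array([ 59.12, 145.76]), 16.9] [[ 0.51671129 -0.23079096  0.004     ]]
handle top [array([505.27, 253.88]), array([66.57,  8.1 ]), 89.4] [252.32183908 207.27586207] [[0.50618507 0.25467082 0.093     ]]
handle side [array([503.67, 270.14]), array([14.78, 87.57]), 5.9] [301.35947712 249.7124183 ] [[0.50368671 0.27153156 0.093     ]]
plate [array([507.36, 254.29]), array([107.18, 170.93]), 0.7]
mag foot [[0.45930751 0.52045058 0.01      ]]
lens [[0.56696966 0.54078178 0.2       ]]
jar [[ 0.71725448 -0.21635977  0.01      ]]
```

View pics/crop.png

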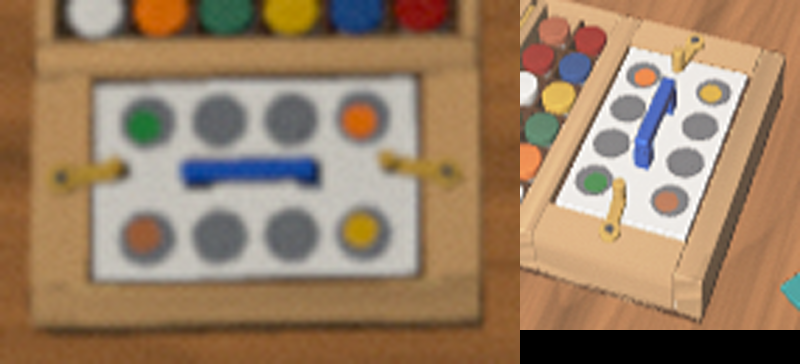

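The crop confirms the white palette. The left tab is at top (228,207), with its pivot at (217,209). The right tab is at top (279,205), with its pivot at (292,208). Next I triangulate the tabs and dry-check reachability.

```bash
python3 - <<'E'
from h import *
f=lambda x,y:(205+x/5.2,175+y/5.2); g=lambda x,y:(255+(x-520)/2.8,205+y/2.75)
print("L",tri(f(120,167),g(618,183)),ray("top",f(120,167),.084)); print("R",tri(f(387,158),g(682,62)),ray("top",f(387,158),.084))
print("pivots",ray("top",[f(62,180),f(450,172)],.068))
p,c=[*blob("top",cv2.imread("pics/top0.png")[:,:,::-1].copy(),blue,(235,200,275,220))]
for P,y in(((.507,.32,.073),0),((.507,.19,.073),0),((.507,.254,.0685),np.pi/2),((.5355,-.2528,.0205),np.pi/2-.066),((.507,.32,.073),np.pi),((.507,.19,.073),np.pi)):
    q=inverse_kinematics(P,[np.pi,0,y]);print(P,None if q is None else np.round(q,2))
E
```

```text
L [0.5103183  0.32227997 0.07738846] [[0.50870019 0.32089304 0.084     ]]
R [0.51109346 0.18349801 0.06871949] [[0.51196948 0.18296247 0.084     ]]
pivots [[0.50460596 0.35409349 0.068     ]
 [0.5066804  0.15088173 0.068     ]]
(0.507, 0.32, 0.073) [ 0.43  0.32  1.72 -0.    1.1   2.  ]
(0.507, 0.19, 0.073) [ 0.21  0.2   1.87 -0.    1.07  1.78]
(0.507, 0.254, 0.0685) [ 0.33  0.26  1.81 -0.    1.07  0.33]
(0.5355, -0.2528, 0.0205) [-0.57  0.38  1.76  0.    1.   -0.51]
(0.507, 0.32, 0.073) [ 0.43  0.32  1.72  0.    1.1  -1.14]
(0.507, 0.19, 0.073) [ 0.21  0.2   1.87  0.    1.07 -1.36]
```

```bash
cat > sw.py <<'E'
from h import *
C=np.array([.507,.2543])
def swing(sd,th0):   # sd=+1 left, -1 right; swings to +x
    piv=C+[0,.101*sd]
    P=lambda th,z:np.r_[piv+.031*np.array([np.sin(th),-sd*np.cos(th)]),z]
    R=lambda th:[np.pi,0,np.pi/2+sd*th]
    gripper_to(.04); movep(P(th0,.16),R(th0))
    if move_l(P(th0,.071),.08,max_force=8): print("contact",observe()["eef_pos"]); return
    gripper_to(.018,20)
    for th in np.linspace(th0,1.64,9)[1:]: 
        move_l(P(th,.071),.06,rotation=R(th))
    s=observe();print(s["eef_pos"],s["ft_force"],s["opening"])
    gripper_to(.026); move_l(P(1.64,.17),.12)
E
python3 - <<'E'
from sw import *
swing(-1,.14); swing(1,.07)
movep([.42,.0,.25],[np.pi,0,np.pi/2])
for n in("top","side"):
    im,d=get_image(n); cv2.imwrite(f"pics/{n}1.png",im[:,:,::-1])
    x=im[165:255,200:310] if n=="top" else im[205:325,255:355]
    cv2.imwrite(f"pics/c1{n}.png",cv2.resize(x,None,fx=4,fy=4,interpolation=cv2.INTER_CUBIC)[:,:,::-1])
a,b=cv2.imread("pics/c1top.png"),cv2.imread("pics/c1side.png");H=np.zeros((480,800,3),np.uint8);H[:360,:400]=cv2.resize(a,(400,360));H[:,400:]=b
cv2.imwrite("pics/c1.png",H);print(observe()["time_s"])
E
```

```text
[0.53797156 0.15118065 0.07102254] [-0.65551782 -0.83139865 -0.42681821] 0.017495356228412924
[0.53796126 0.35743393 0.07101836] [-0.46772328  0.94695059 -0.37268432] 0.018170701878941254
17.8
```

View pics/c1.png

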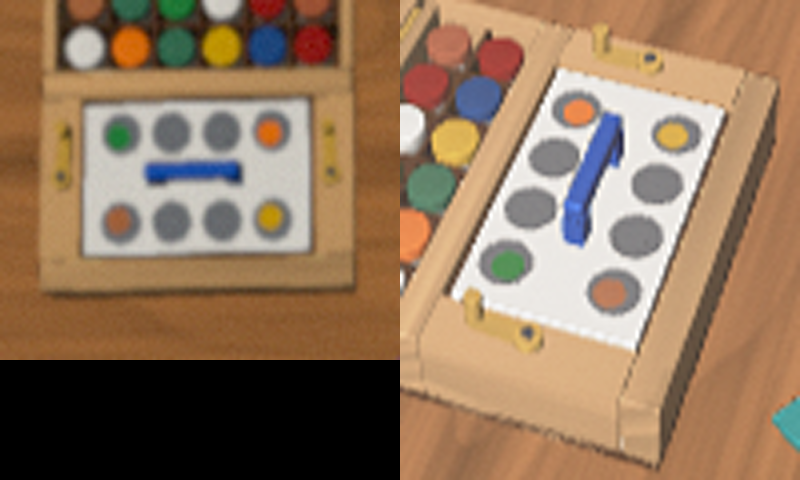

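Both buttons now lie along the frame, at crop (62,155) and (330,155), and are clear of the palette. Next: grasp and lift.

```bash
python3 - <<'E'
from h import *
Y=[np.pi,0,np.pi/2]
gripper_to(.045); movep([.5065,.2543,.16],Y)
print(move_l([.5065,.2543,.0685],.08,max_force=8)); gripper_to(0,60)
s=observe();print(s["opening"],s["grasp_force"],s["ft_force"])
move_l([.5065,.2543,.11],.04); move_l([.5065,.2543,.2],.1)
s=observe();print(s["opening"],s["grasp_force"],s["ft_force"],s["torque"])
move_l([.5355,-.2528,.2],.15,rotation=[np.pi,0,np.pi/2-.066])
s=observe();print(s["opening"],s["ft_force"],s["time_s"])
im,d=get_image("side"); cv2.imwrite("pics/s2.png",im[:,:,::-1])
E
```

```text
False
0.010720332828475962 59.65802013874054 [-0.45303421 -0.37806117  4.03528272]
0.010954865874737136 58.81352126598358 [-0.14104914  0.96849231 -3.12461115] [0.01768714 0.03703924 0.04013949]
0.01049804454405935 [-0.59747781 -0.42270574 -2.57559378] 26.6833
```

View pics/s2.png

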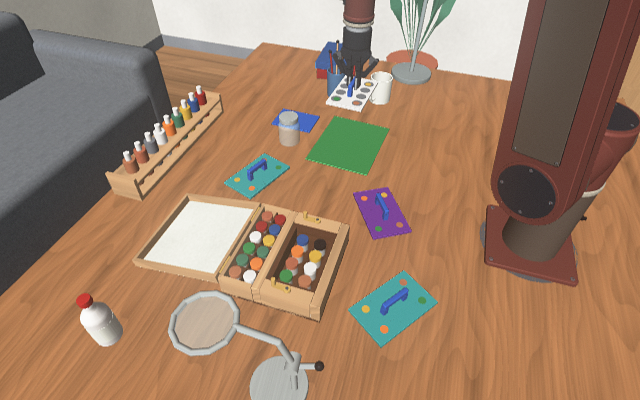

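The palette is held level at (352,92), above the mat, and the box opening is empty with both buttons aside. Now I lower it.

```bash
python3 - <<'E'
from h import *
x,y=.5355,-.2528
move_l([x,y,.045],.1)
print(move_l([x,y,.018],.02,max_force=4)); s=observe();print(s["eef_pos"],s["ft_force"],s["time_s"])
gripper_to(.03); z=observe()["eef_pos"][2]
move_l([x,y,z+.05],.06); move_l([x,y,.2],.15); movep([.42,.0,.3],[np.pi,0,np.pi/2])
for n in("top","side"):
    im,d=get_image(n); cv2.imwrite(f"pics/{n}3.png",im[:,:,::-1])
    if n=="top":
        p,c=blob(n,im,lambda h,s,v:(s<60)&(v>120),(388,168,474,236)); print(cv2.minAreaRect((ray(n,p,.012)[:,:2]*1000).astype(np.float32)))
        T=im
cv2.imwrite("pics/f.png",np.vstack([T[100:300,160:500],im[80:350,120:460]])[:,:,::-1]);print(observe()["time_s"])
E
```

```text
True
[ 0.53534927 -0.25271731  0.02111839] [0.58461856 1.0369884  4.91219175] 29.5167
((531.7726440429688, -310.5623779296875), (53.42457962036133, 107.07311248779297), 88.11087036132812)
33.0833
```

View pics/f.png

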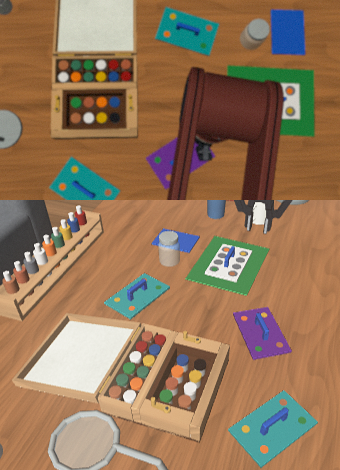

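The palette lies flat and centred on the mat, at side-crop (229,262). The buttons are still aside, and the jar and magnifier have not moved.

```bash
python3 -c "
from plant import *
print(job_done())"
```

```text
the job is handed in; nothing more can be done
None
```

I handed the job in at about 33 s: both buttons were swung aside before the lift, and the palette lies flat and handle up in the middle of the green mat; the jar and magnifier look unmoved, and no verdict was returned.

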